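Lay out the pump-repair parts on their silhouette trays

ROBOT

A 6-joint arm with a two-finger parallel gripper is mounted at the origin on the work surface; the furniture and walls round the work are solid. World frame = base frame: x ahead of the robot, y to its left, z up, the work surface at z = 0. Lengths are in m, angles in rad, forces in N, time in s.
With the tool pointing down it reaches from about 0.325 to 0.9 m from the base axis. Payload 6.1 kg.
Tool frame: the origin (TCP) lies on the centre line of the jaws, within the pads' length; the fingertips stand r.tips_ahead ahead of it and the grasp point (between the pads) lies 11 mm behind it (r.tips_ahead is the distance from the TCP to the fingertips, in m); z points along the fingers, y is the line along which they close (so a half turn about z gives the same grasp; the last joint's range is limited). The gripper opens to 87 mm and grips with 3 to 60 N. Pads are 19 mm wide; open, the fingers measure 117 mm over their backs; the gripper's body (75 mm by 190 mm) begins 51 mm behind the grasp point.
Start: joints at [1.222, 0.22, 1.526, -0, 1.395, -0.126], TCP at [0.138, 0.61, 0.231] pointing down, gripper open.
Joint ranges: [-2.98, 2.98], [-0.91, 2.08], [0.09, 2.57], [-1.24, 4.39], [0.2, 2.65], [-2.68, 2.68]. Speed limits (rad/s): [2.57, 2.57, 3.01, 3.14, 3.14, 3.14].

INTERFACE

Orientations are given as a rotation vector (axis times angle).
In Python, from cell import r, cams, job gives the robot as it stands.
- The arm moves only by the tool carry_out, never from a script. Its argument "deltas" is one flat list of numbers, 4 for each row, row after row: the shift along the tool's x, y, z normalised to -1 to 1, where 1 is 0.05 m, then the turn about the tool's z normalised to -1 to 1, where 1 is 4 degrees. In form: [dx, dy, dz, yaw, dx, dy, dz, yaw, ...]. A call has exactly 10 rows; each row shifts and turns the commanded pose from where the row before left it, along the tool's axes as they then stand; what a row does not reach is not made up. A row lasts 1/8 s, in which the tool goes at most 62.5 mm and 10.7 degrees, less where a joint would pass 70% of its speed; a pose out of reach is approached as far as the arm can. A call with a number of a shift or a turn outside -1 to 1 is refused whole. A call with a gripper value outside its range is refused whole. "gripper" is the closure, from 0 (fully open) to 1 (shut), set as the call begins (left out, the last holds). The fingers move at their own pace and stop on an object; "force" is the grip in N (left out, the last holds). Time passes only in rows, so rows that do not move let the fingers close, or fill a call up. It gives the time, the measured TCP pose, the force, the opening and the grip force at its end, in the units of the state.
- r.state(): the state, without advancing time (a new reading comes with each control period).
- cams.snapshot(name): name is "side" or "top" or "wrist"; returns a dict with "img" (480x640x3 uint8, red, green, blue), "mtx" (3x3 intrinsics, pixels), "distortion" ([k1, k2, p1, p2, k3] as OpenCV has them; the pictures are not rectified), "origin" and "rotation" of the camera in the world; the wrist camera has in their place "mount" (4x4, takes a point from camera to tool coordinates, whose origin is the TCP and whose axes are the flange's). Camera axes: x right, y down, z forward; pixel columns grow to the right and rows downward; lengths in m; the calibration is good to about 2 mm. A picture is of the moment at which its call begins: read the wrist's pose just before it. There is no depth.
- job.close_job(): hands the job in; it is judged then, once.
Trained networks look in the newest picture that a camera, given by its name, has taken for a name from the list of things; names that differ only in an ending like _2 or _b are one class to them, and where a whole thing is asked for, a point or a joint stands for the part that bears it (a point fixed in the world has none). Each returns a list of dicts, best first, with "score" (0 to 1); they miss things now and then, are a little off and sometimes report something else, mostly with a low value. They report only what shows in the picture. A call takes as long as a camera call. They do not tell look-alikes from the thing itself.
- cams.spot_in(label, camera): "point" ([column, row] in pixels, amid what is visible of it).
The state is a dict: "time_s": time; "q": joint angles; "dq": joint speeds; "tau": joint torques, N m; "tcp_pos": TCP position; "eef_rot": TCP orientation; "force": force on the tool from outside, world axes, zero at the start; "moment": the same for the moment, N m; "grip_width": finger opening in m; "finger_force": force on a finger pad.
Only numpy, scipy, OpenCV 4.12 (cv2) and the standard library are available. Lean on these libraries where they do the work, as an engineer would, in place of code of your own. Each camera call takes 0.05 s, during which the arm holds its last target. There are 200 camera calls.

TASK

Lay the four pump-repair parts out on the yellow trays: big ball bearing, small ball bearing, hose fitting and pipe clamp, each on the tray that shows its own dark silhouette. Set each part flat on its silhouette, centred on it, with the fitting and the clamp lined up with theirs (either way round will do). Leave the spanner and the black tape roll where they lie.

Things in the scene. Friction and masses are not known exactly. Their poses are not given: they have to be found in the camera images.
- big_bearing: Loose steel ball bearing, a ring lying flat: outer diameter 62, height 16 mm. Treat it as solid: grasp it across its outer ring, any direction. Origin: centre of its underside, z up.
- small_bearing: Loose steel ball bearing, a ring lying flat: outer diameter 42, height 12 mm. Treat it as solid: grasp it across its outer ring, any direction. Origin: centre of its underside, z up.
- fitting: Loose pale metal hose fitting lying on its side: 51 mm long along its own y (thread at one end, barbed tail at the other), 29 mm wide (x) over the hexagon at its middle, 25 mm high. Grasp the hexagon, closing along its own x. Origin: centre of the underside, under the hexagon, z up.
- clamp: Loose steel pipe clamp (an open band with two bolted ears) lying flat: 80 mm long along its own y, 62 mm wide along its own x, 24 mm high. The band is a ring of outer diameter 62 mm, 5 to 7 mm thick, its centre 9 mm from the origin towards +y; the ears reach 40 mm towards -y. Grasp it across the band's outside along its own x, about 9 mm towards +y from the origin. Origin: centre of the underside of the whole 62x80 outline, z up.
- tray_big: Fixed yellow tray whose floor bears the dark silhouette of the big bearing (a ring 62 mm across, with a yellow 26 mm hole). All four trays are alike: 112 mm along own x, 84 mm along own y, floor 5 mm above the bench, with a lip 4 mm wide round the edge that stands 3 mm above the floor. Origin: centre of the underside, on the bench, right under the centre of the silhouette.
- tray_small: Fixed yellow tray, like the others in form (112x84 mm, floor 5 mm above the origin, lip 3 mm above the floor), with the dark silhouette of the small bearing (a ring 42 mm across, with a yellow 16 mm hole). Origin: centre of the underside, under the centre of the silhouette.
- tray_fitting: Fixed yellow tray, like the others in form (112x84 mm, floor 5 mm above the origin, lip 3 mm above the floor), with the dark silhouette of the hose fitting, its length along the tray's own x. Origin: centre of the underside, under the centre of the silhouette: the fitting's origin belongs right above it and the fitting's own y along the tray's x, either way round.
- tray_clamp: Fixed yellow tray, like the others in form (112x84 mm, floor 5 mm above the origin, lip 3 mm above the floor), with the dark silhouette of the pipe clamp (thin ring and two ears), its length along the tray's own x, ears towards -x. Origin: centre of the underside, under the centre of the 62x80 outline: the clamp's origin belongs right above it and the clamp's own y along the tray's x (ears along -x matches the picture; the other way round, same centre, counts too).
- spanner: Loose steel spanner lying flat between the parts and the trays, 170 mm long along its own y, 26 mm wide, 7 mm high; not to be moved. Origin: centre of its underside.
- tape_roll: Loose roll of black tape lying flat in front of the vice, left of the parts: 58 mm across, 19 mm high; not to be moved. Origin: centre of its underside. The fixed bench vice beside it is an obstacle: it stands at x 0.44 to 0.57 m and y above 0.04 m, its nose 140 mm high and its jaws (y above 0.15 m) 200 mm high, so travel over it at a good height or go round it.
Things that resemble listed ones, but are neither listed nor needed, are in the scene too. Leave any orange or turquoise look-alike of the big_bearing alone.

How it is judged:
By the outcome, as a careful person would: the job done as asked, in the order asked, and still so for the second after the job is handed in, with the robot touching nothing.
It also fails if it takes over 109 s, if anything falls off the work surface, if the arm or the gripper's body presses on something with over 40 N, if the wrist force passes 120 N, or if a joint passes its speed limit or range.

## Working session

There is one attempt and no reset: what is moved stays moved. The work goes in short steps, Python scripts to look and compute and a tool call to move; the robot and the scene stay as the last step left them, time stands still between calls to the robot, and variables do not carry over. Pictures are saved under pics/ and viewed, at most 14 in all, crops included, and the job is handed in when it is done.

Besides the shell and the picture viewer there is one more tool, called after ">>>" as name(argument=value, ...) on one line, values as JSON. carry_out: Moves the arm, as the interface text tells. Its arguments: {"type":"object","properties":{"deltas":{"type":"array","items":{"type":"number","minimum":-1,"maximum":1}},"gripper":{"type":"number"},"force":{"type":"number"}},"required":["deltas"]}

```bash
mkdir -p pics; ls
cat > h.py <<'E'
import numpy as np, cv2
from cell import r, cams, job
from scipy.spatial.transform import Rotation as R
def cam(name):
    s=r.state(); c=cams.snapshot(name)
    if name=="wrist":
        T=np.eye(4);T[:3,:3]=R.from_rotvec(s["eef_rot"]).as_matrix();T[:3,3]=s["tcp_pos"]
        M=T@np.array(c["mount"]); c["rotation"]=M[:3,:3]; c["origin"]=M[:3,3]
    c["rotation"]=np.array(c["rotation"])
    if c["rotation"].shape!=(3,3): c["rotation"]=R.from_rotvec(c["rotation"].ravel()).as_matrix()
    c["origin"]=np.array(c["origin"]); return c
def save(img,n): cv2.imwrite("pics/"+n,cv2.cvtColor(np.ascontiguousarray(img),cv2.COLOR_RGB2BGR))
def w(c,px,z):
    p=np.array(px,float).reshape(-1,1,2)
    u=cv2.undistortPoints(p,np.array(c["mtx"]),np.array(c["distortion"])).reshape(-1,2)
    d=np.c_[u,np.ones(len(u))]@c["rotation"].T
    return c["origin"]+d*((z-c["origin"][2])/d[:,2])[:,None]
def pix(c,P):
    Rm=c["rotation"].T
    return cv2.projectPoints(np.array(P,float).reshape(-1,1,3),cv2.Rodrigues(Rm)[0],-Rm@c["origin"],np.array(c["mtx"]),np.array(c["distortion"]))[0].reshape(-1,2)
def ortho(c,x0,x1,y0,y1,z,s):
    # world-aligned view of plane z: up = +x, left = +y; s px/m
    H,W=int((x1-x0)*s),int((y1-y0)*s)
    jj,ii=np.meshgrid(np.arange(W),np.arange(H))
    P=np.stack([x1-ii/s,y1-jj/s,np.full(ii.shape,z)],-1).reshape(-1,3)
    m=pix(c,P).astype(np.float32).reshape(H,W,2)
    return cv2.remap(c["img"],m[...,0],m[...,1],cv2.INTER_LINEAR)
E
python3 - <<'E'
from h import *
s=r.state();print(s["tcp_pos"],s["eef_rot"],s["time_s"],r.tips_ahead)
for n in("top","side"):
    c=cam(n);save(c["img"],n+"0.png");print(n,c["origin"])
    for l,z in [("big_bearing",.016),("small_bearing",.012),("fitting",.012),("clamp",.024),("tray_big",.005),("tray_small",.005),("tray_fitting",.005),("tray_clamp",.005),("spanner",.007),("tape_roll",.019)]:
        for d in cams.spot_in(l,n)[:4]: print(l,np.round(d["point"]),round(d["score"],2),np.round(w(c,d["point"],z)[0],3))
E
```

```text
pics
[0.13790225 0.60898717 0.22945709] [-3.49192590e-01 -3.12167397e+00  2.92249596e-03] 0.0 0.008
top [ 0.4434469  -0.085569    0.87971897]
big_bearing [416. 270.] 0.64 [ 0.46  -0.263  0.016]
big_bearing [228. 168.] 0.56 [0.656 0.104 0.016]
small_bearing [360. 271.] 0.57 [ 0.457 -0.155  0.012]
fitting [459. 276.] 0.78 [ 0.449 -0.346  0.012]
clamp [321. 270.] 0.71 [ 0.457 -0.08   0.024]
tray_big [387. 179.] 0.96 [ 0.64  -0.21   0.005]
tray_small [437. 183.] 0.89 [ 0.631 -0.307  0.005]
tray_fitting [288. 175.] 0.84 [ 0.645 -0.013  0.005]
tray_clamp [335. 170.] 0.9 [ 0.655 -0.106  0.005]
spanner [351. 228.] 0.56 [ 0.541 -0.139  0.007]
tape_roll [169. 308.] 0.73 [0.384 0.207 0.019]
side [1.3617709  0.35904991 0.66545845]
big_bearing [361. 319.] 0.84 [0.67  0.113 0.016]
big_bearing [249. 222.] 0.82 [ 0.462 -0.246  0.016]
fitting [216. 211.] 0.73 [ 0.444 -0.351  0.012]
clamp [327. 238.] 0.69 [ 0.462 -0.048  0.024]
tray_big [220. 273.] 0.91 [ 0.646 -0.205  0.005]
tray_big [289. 232.] 0.74 [ 0.447 -0.15   0.005]
tray_small [181. 260.] 0.83 [ 0.64  -0.31   0.005]
tray_fitting [302. 296.] 0.72 [ 0.642 -0.019  0.005]
tray_fitting [325. 240.] 0.63 [ 0.442 -0.061  0.005]
tray_clamp [261. 288.] 0.6 [ 0.654 -0.104  0.005]
spanner [278. 254.] 0.77 [ 0.539 -0.128  0.007]
spanner [217. 272.] 0.65 [ 0.647 -0.214  0.007]
tape_roll [290. 232.] 0.28 [ 0.465 -0.137  0.019]
```

View pics/top0.png

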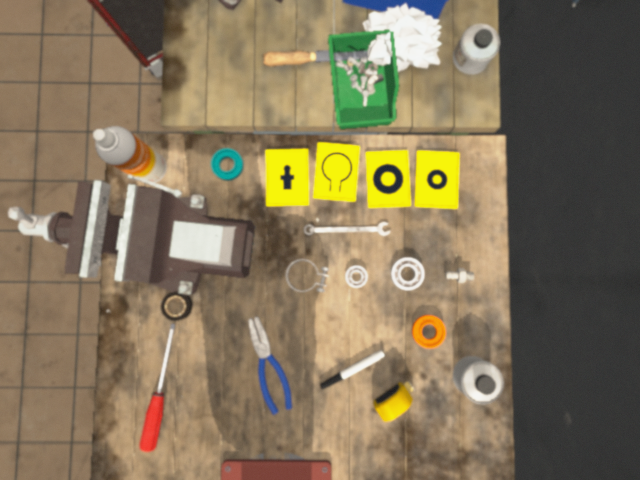

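The parts row is clamp (305,275), small bearing (357,276), big bearing (408,274) and fitting (459,276). The tray row is fitting (287,177), clamp (337,172), big (388,179) and small (437,180). For the big bearing, the candidates are steel (408,274), orange (429,331) and turquoise (227,164). Only the steel ring fits the description, so I'll confirm it in an enlarged rectified crop.

Run:
```python
from h import *
c=cam("top");save(ortho(c,.38,.72,-.4,.06,.005,1700),"o1.png")
k=cam("wrist");np.set_printoptions(precision=4,suppress=True)
print(k["mount"],k["mtx"],k["distortion"],R.from_rotvec(r.state()["eef_rot"]).as_matrix())
```

```text
[[ 0.     -0.9583 -0.2859  0.0779]
 [ 1.      0.0001 -0.0003 -0.    ]
 [ 0.0004 -0.2859  0.9583 -0.155 ]
 [ 0.      0.      0.      1.    ]] [[369.085    0.     314.6764]
 [  0.     369.085  238.001 ]
 [  0.       0.       1.    ]] [0.0059 0.     0.     0.     0.    ] [[-0.9753  0.221  -0.    ]
 [ 0.221   0.9753 -0.    ]
 [ 0.     -0.     -1.    ]]
```

View pics/o1.png

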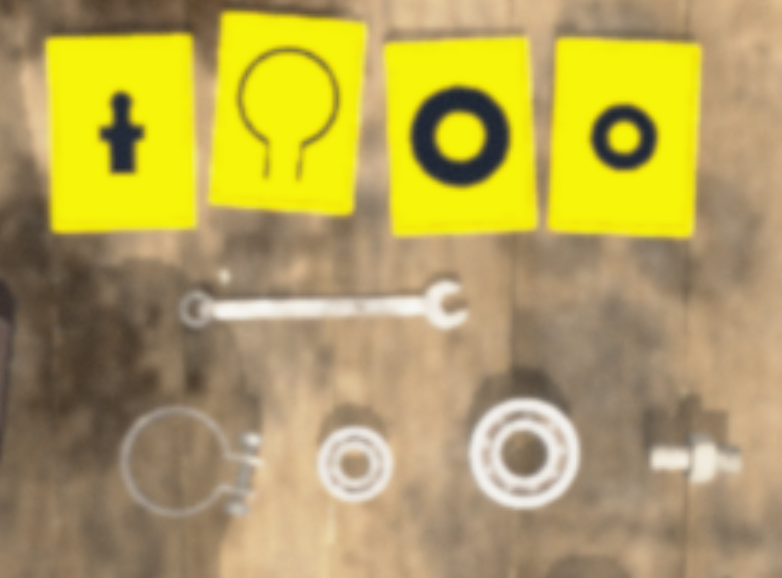

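The crop confirms that the big bearing is the plain steel ring at (525,453). Small bearing is at (355,463), fitting at (697,457) with its length along world y, and clamp at (180,462) with its ears towards world -y. Next I travel to a wrist look pose.

>>> carry_out(deltas=[0, 0, -0.6, -0.8, 0, 0, -0.6, -0.8, 0, 0, -0.6, -0.8, 0, 0, -0.6, -0.8, -0.33, -0.81, 0, 0, -0.33, -0.81, 0, 0, -0.33, -0.81, 0, 0, -0.33, -0.81, 0, 0, -0.33, -0.81, 0, 0, -0.33, -0.81, 0, 0], gripper=0)

```text
time_s: 2.45
tcp_pos: [0.2376, 0.3653, 0.3507]
eef_rot: [-0.001, 3.141, 0.001]
force: [0.6, 0.6, -0.6]
grip_width: 0.0867
finger_force: 0.0
```

>>> carry_out(deltas=[-0.33, -0.81, 0, 0, -0.33, -0.81, 0, 0, -0.33, -0.81, 0, 0, -0.33, -0.81, 0, 0, -0.33, -0.81, 0, 0, -0.33, -0.81, 0, 0, -0.33, -0.81, 0, 0, -0.33, -0.81, 0, 0, -0.33, -0.81, 0, 0, -0.33, -0.81, 0, 0])

```text
time_s: 3.7
tcp_pos: [0.4028, -0.0398, 0.3508]
eef_rot: [-0.0, 3.141, -0.0]
force: [0.7, -0.4, -0.3]
grip_width: 0.087
finger_force: 0.0
```

>>> carry_out(deltas=[-0.33, -0.81, 0, 0, -0.33, -0.81, 0, 0, -0.33, -0.81, 0.4, 0, -0.33, -0.81, 0.4, 0, 0, 0, 0.4, 0, 0, 0, 0.4, 0, 0, 0, 0.4, 0, 0, 0, 0, 0, 0, 0, 0, 0, 0, 0, 0, 0])

```text
time_s: 4.95
tcp_pos: [0.4691, -0.2003, 0.2519]
eef_rot: [-0.001, 3.14, -0.002]
force: [0.1, -0.2, 0.3]
grip_width: 0.087
finger_force: 0.0
```

```bash
cat >> h.py <<'E'
S=2000
def trays(c,x0=.56,x1=.73,y0=-.39,y1=.06):
    o=ortho(c,x0,x1,y0,y1,.005,S).astype(int)
    yel=((o[...,0]>150)&(o[...,1]>150)&(o[...,2]<110)).astype(np.uint8)
    cs,_=cv2.findContours(yel,cv2.RETR_EXTERNAL,cv2.CHAIN_APPROX_NONE)
    out=[]
    for k in cs:
        if cv2.contourArea(k)<.005*S*S: continue
        (u,v),(a,b),t=cv2.minAreaRect(k)
        bx=cv2.boxPoints(((u,v),(a,b),t)); e=max([bx[1]-bx[0],bx[2]-bx[1]],key=np.linalg.norm)
        ang=np.degrees(np.arctan2(-e[0],-e[1]))  # long side, world angle
        ang=(ang+90)%180-90
        m=np.zeros(yel.shape,np.uint8);cv2.drawContours(m,[k],-1,1,-1);m=cv2.erode(m,np.ones((25,25)))
        d=((m>0)&(o.sum(2)<260)).astype(np.uint8)
        ys,xs=np.nonzero(d); (p,q),(f,g),th=cv2.minAreaRect(np.c_[xs,ys].astype(np.float32))
        W=lambda u,v:np.round([x1-v/S,y1-u/S],4)
        out.append((W(u,v),round(max(a,b)/S,4),round(min(a,b)/S,4),round(ang,1),"sil",W(p,q),round(f/S,4),round(g/S,4),round(th,1)))
    return sorted(out,key=lambda t:-t[0][1])
E
python3 - <<'E'
from h import *
for n in ("wrist","top"):
    c=cam(n); print(n)
    for t in trays(c): print(*t)
    if n=="wrist": save(ortho(c,.39,.69,-.4,.05,.012,1750),"o2.png"); np.savez("w1.npz",**{k:np.array(v) for k,v in c.items()})
E
```

```text
wrist
top
[ 0.6412 -0.0115] 0.1172 0.0919 1.3 sil [ 0.6416 -0.0113] 0.0226 0.0447 14.0
[ 0.6529 -0.1082] 0.1197 0.0892 -3.6 sil [0.73 0.06] 0.0 0.0 0.0
[ 0.6405 -0.2111] 0.1198 0.0902 1.2 sil [ 0.6399 -0.2105] 0.0561 0.0562 8.1
```

View pics/o2.png

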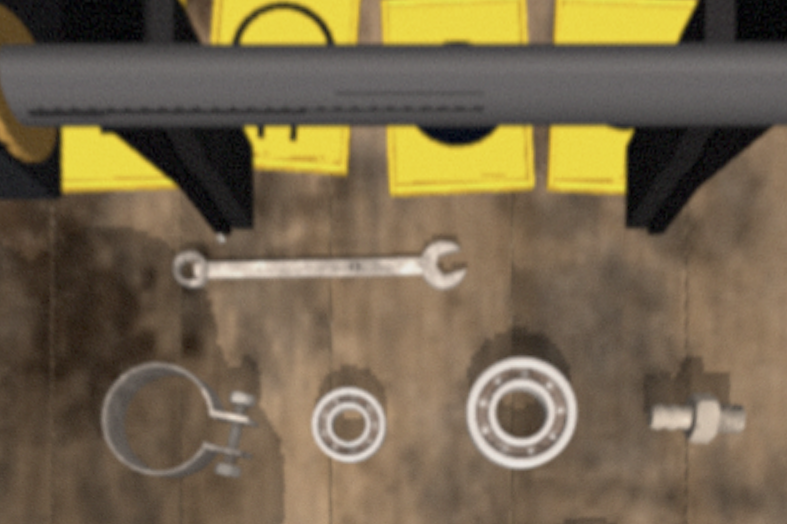

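The wrist view shows the parts clearly: big bearing (521,413), small bearing (349,425), fitting hexagon (706,418), clamp band centre (159,419). The gripper hides the trays, so I move 0.15 m forward to see them.

>>> carry_out(deltas=[-0.6, 0, 0, 0, -0.6, 0, 0, 0, -0.6, 0, 0, 0, -0.6, 0, 0, 0, -0.6, 0, 0, 0, 0, 0, 0, 0, 0, 0, 0, 0, 0, 0, 0, 0, 0, 0, 0, 0, 0, 0, 0, 0])

```text
time_s: 6.3
tcp_pos: [0.6183, -0.2003, 0.2509]
eef_rot: [-0.001, 3.141, -0.0]
force: [-0.1, 1.1, 0.2]
grip_width: 0.087
finger_force: 0.0
```

```bash
cat >> h.py <<'E'
def circ(c,x,y,z,D,h=.05):
    "circle of diameter D near (x,y) on plane z, best gradient fit"
    s=4000; o=cv2.cvtColor(ortho(c,x-h,x+h,y-h,y+h,z,s),cv2.COLOR_RGB2GRAY)
    o=cv2.GaussianBlur(o,(0,0),4)
    H=cv2.HoughCircles(o,cv2.HOUGH_GRADIENT,1.5,400,param1=60,param2=15,minRadius=int(D/2*s*.95),maxRadius=int(D/2*s*1.05))
    if H is None: return None
    u,v,rr=H[0,0]; return np.round([x+h-v/s,y+h-u/s,2*rr/s],4)
E
python3 - <<'E'
from h import *
c=cam("wrist")
for t in trays(c): print(*t)
save(ortho(c,.56,.73,-.39,.06,.005,1750),"o3.png")
d=dict(np.load("w1.npz")); t=cam("top")
for n,x,y,z,D in [("big",.4534,-.2472,.016,.062),("small",.447,-.1494,.012,.042),("clamp",.449,-.0457,.024,.062)]: print(n,circ(d,x,y,z,D),circ(t,x,y,z,D))
print("tray big",circ(c,.64,-.21,.005,.062),"small",circ(c,.64,-.307,.005,.042),"clamp",circ(c,.662,-.106,.005,.06))
a=ortho(d,.42,.48,-.39,-.31,.0125,5000)
b=ortho(d,.40,.50,-.12,0,.024,3300)
save(np.hstack([cv2.resize(a,(400,300)),cv2.resize(b,(396,330))[:300]]),"o4.png")
E
```

```text
[ 0.6421 -0.0106] 0.1132 0.0851 1.5 sil [ 0.6427 -0.012 ] 0.0495 0.027 90.0
[ 0.6541 -0.1089] 0.1132 0.0848 -4.6 sil [ 0.6537 -0.11  ] 0.0785 0.06 90.0
[ 0.6404 -0.2111] 0.1134 0.0853 2.6 sil [ 0.6405 -0.2112] 0.06 0.0605 90.0
[ 0.64   -0.3088] 0.1131 0.0841 -2.8 sil [ 0.64  -0.308] 0.04 0.04 90.0
big [ 0.4537 -0.2473  0.0622] None
small [ 0.4477 -0.1491  0.0424] None
clamp [ 0.4482 -0.0446  0.0638] None
tray big [ 0.6403 -0.2112  0.0608] small [ 0.6403 -0.3078  0.0407] clamp [ 0.6631 -0.1098  0.0609]
```

View pics/o3.png

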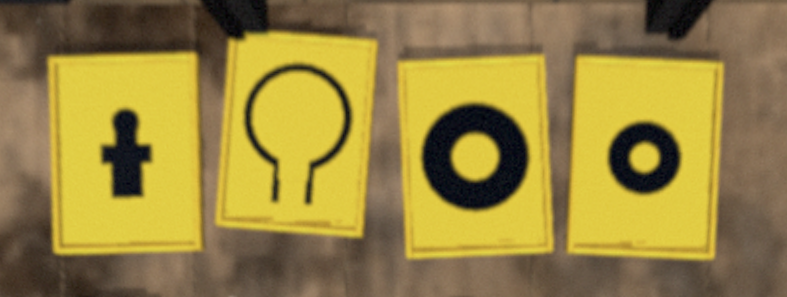

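View pics/o4.png

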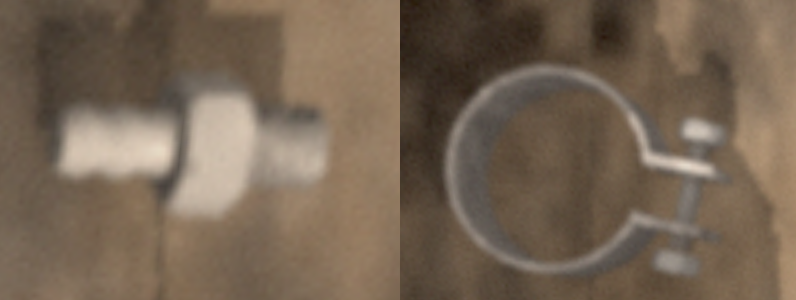

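Measured (world, m):

| Thing | x | y | Heading |
|---|---|---|---|
| Tray fitting | 0.6424 | -0.0113 | 1.5° |
| Tray clamp | 0.654 | -0.1095 | -4.6° |
| Tray big | 0.6403 | -0.2112 | 2.6° |
| Tray small | 0.640 | -0.308 | -2.8° |
| Big bearing | 0.4537 | -0.2473 | – |
| Small bearing | 0.4477 | -0.1491 | – |
| Fitting | 0.451 | -0.3486 | – |
| Clamp band centre | 0.449 | -0.045 | own y at about 81° |

The o3 and o4 pictures agree with these. I'll pick the big bearing first.

>>> carry_out(deltas=[0.658, -0.188, 0.6, 0, 0.658, -0.188, 0.6, 0, 0.658, -0.188, 0.6, 0, 0.658, -0.188, 0.6, 0, 0.658, -0.188, 0.6, 0, 0, 0, 0.43, 0, 0, 0, 0.43, 0, 0, 0, 0.43, 0, 0, 0, 0.43, 0, 0, 0, 0, 0], gripper=0.15)

```text
time_s: 7.65
tcp_pos: [0.4527, -0.2463, 0.013]
eef_rot: [0.001, -3.139, -0.004]
force: [-0.4, 0.5, 0.7]
grip_width: 0.0741
finger_force: 0.0
```

>>> carry_out(deltas=[0, 0, 0, 0, 0, 0, 0, 0, 0, 0, 0, 0, 0, 0, 0, 0, 0, 0, 0, 0, 0, 0, 0, 0, 0, 0, 0, 0, 0, 0, 0, 0, 0, 0, 0, 0, 0, 0, 0, 0], gripper=1, force=25)

```text
time_s: 8.9
tcp_pos: [0.455, -0.2478, 0.0157]
eef_rot: [-0.001, 3.14, -0.002]
force: [-0.5, 0.6, 6.5]
grip_width: 0.061
finger_force: 25.0
```

>>> carry_out(deltas=[0, 0, -0.7, 0, 0, 0, -0.7, 0, -0.746, 0.144, 0, 0, -0.746, 0.144, 0, 0, -0.746, 0.144, 0, 0, -0.746, 0.144, 0, 0, -0.746, 0.144, 0, 0, 0, 0, 0.5, 0, 0, 0, 0.5, 0, 0, 0, 0, 0])

```text
time_s: 10.15
tcp_pos: [0.638, -0.2099, 0.0311]
eef_rot: [0.001, -3.136, -0.004]
force: [-1.2, 0.6, -0.9]
grip_width: 0.0606
finger_force: 25.0
```

```bash
cat >> h.py <<'E'
def avg(n=6):
    P=[]
    for _ in range(n): P.append(r.state()["tcp_pos"]); cams.snapshot("side")
    return np.round(np.mean(P,0),4),np.round(np.std(P,0),4)
E
python3 -c "
from h import *
print(avg(),R.from_rotvec(r.state()['eef_rot']).as_matrix()[:2,0])"
```

```text
(array([ 0.6403, -0.2111,  0.0345]), array([0.0013, 0.0007, 0.0018])) [-9.99997333e-01 -4.95789852e-04]
```

>>> carry_out(deltas=[0, 0, 0.097, 0, 0, 0, 0.097, 0, 0, 0, 0.097, 0, 0, 0, 0, 0, 0, 0, 0, 0, 0, 0, 0, 0, 0, 0, 0, 0, 0, 0, 0, 0, 0, 0, 0, 0, 0, 0, 0, 0])

```text
time_s: 11.7
tcp_pos: [0.6405, -0.2111, 0.0206]
eef_rot: [0.001, -3.141, -0.0]
force: [-3.0, 1.1, 5.7]
grip_width: 0.0606
finger_force: 25.0
```

>>> carry_out(deltas=[0, 0, 0, 0, 0, 0, 0, 0, 0, 0, 0, 0, 0, 0, 0, 0, 0, 0, 0, 0, 0, 0, -0.3, 0, 0, 0, -0.5, 0, 0, 0, -0.5, 0, 0, 0, 0, 0, 0, 0, 0, 0], gripper=0.17)

```text
time_s: 12.95
tcp_pos: [0.6403, -0.211, 0.0847]
eef_rot: [0.001, -3.141, -0.0]
force: [0.3, 0.8, -0.3]
grip_width: 0.0722
finger_force: 0.0
```

>>> carry_out(deltas=[0.77, 0.248, 0, 0, 0.77, 0.248, 0, 0, 0.77, 0.248, 0, 0, 0.77, 0.248, 0, 0, 0.77, 0.248, 0, 0, 0, 0, 0.477, 0, 0, 0, 0.477, 0, 0, 0, 0.477, 0, 0, 0, 0, 0, 0, 0, 0, 0], gripper=0.38)

```text
time_s: 14.2
tcp_pos: [0.4479, -0.1492, 0.0135]
eef_rot: [0.001, -3.141, -0.0]
force: [-0.6, -0.3, -0.3]
grip_width: 0.0541
finger_force: 0.0
```

>>> carry_out(deltas=[0, 0, 0, 0, 0, 0, 0, 0, 0, 0, 0, 0, 0, 0, 0, 0, 0, 0, 0, 0, 0, 0, 0, 0, 0, 0, 0, 0, 0, 0, 0, 0, 0, 0, 0, 0, 0, 0, 0, 0], gripper=1)

```text
time_s: 15.45
tcp_pos: [0.4487, -0.1495, 0.0142]
eef_rot: [-0.001, 3.14, -0.001]
force: [-2.2, 0.5, 6.3]
grip_width: 0.0406
finger_force: 25.0
```

```bash
python3 -c "
from h import *
print(avg(3))"
```

```text
(array([ 0.4487, -0.1495,  0.0142]), array([0., 0., 0.]))
```

>>> carry_out(deltas=[0, 0, -0.7, 0, 0, 0, -0.7, 0, -0.77, -0.636, 0, 0, -0.77, -0.636, 0, 0, -0.77, -0.636, 0, 0, -0.77, -0.636, 0, 0, -0.77, -0.636, 0, 0, 0, 0, 0.5, 0, 0, 0, 0.5, 0, 0, 0, 0, 0])

```text
time_s: 16.85
tcp_pos: [0.6381, -0.3067, 0.0296]
eef_rot: [0.001, -3.136, -0.006]
force: [-1.2, 0.0, -0.6]
grip_width: 0.0409
finger_force: 25.0
```

>>> carry_out(deltas=[0, 0, 0.097, 0, 0, 0, 0.097, 0, 0, 0, 0.097, 0, 0, 0, 0, 0, 0, 0, 0, 0, 0, 0, 0, 0, 0, 0, 0, 0, 0, 0, 0, 0, 0, 0, 0, 0, 0, 0, 0, 0])

```text
time_s: 18.1
tcp_pos: [0.6409, -0.3083, 0.0193]
eef_rot: [-0.001, 3.141, -0.001]
force: [0.6, 0.3, 3.7]
grip_width: 0.0407
finger_force: 25.0
```

>>> carry_out(deltas=[0, 0, 0, 0, 0, 0, 0, 0, 0, 0, 0, 0, 0, 0, 0, 0, 0, 0, 0, 0, 0, 0, -0.3, 0, 0, 0, -0.5, 0, 0, 0, -0.5, 0, 0, 0, -0.5, 0, 0, 0, -0.5, 0], gripper=0.38)

```text
time_s: 19.35
tcp_pos: [0.641, -0.3083, 0.1362]
eef_rot: [-0.001, 3.14, -0.001]
force: [0.8, 0.0, 0.4]
grip_width: 0.0543
finger_force: 0.0
```

>>> carry_out(deltas=[0.756, -0.162, 0, 0, 0.756, -0.162, 0, 0, 0.756, -0.162, 0, 0, 0.756, -0.162, 0, 0, 0.756, -0.162, 0, 0, 0, 0, 0, 0, 0, 0, 0, 0, 0, 0, 0, 0, 0, 0, 0, 0, 0, 0, 0, 0], gripper=0.3)

```text
time_s: 20.6
tcp_pos: [0.4521, -0.3485, 0.1337]
eef_rot: [0.002, -3.141, -0.0]
force: [0.2, -0.8, 0.9]
grip_width: 0.0608
finger_force: 0.0
```

Run:
```python
from h import *
s=r.state();print(s["tcp_pos"],s["eef_rot"])
c=cam("wrist");a=ortho(c,.40,.50,-.41,-.30,.0125,4000);save(a,"o5.png")
t=cam("top")
for q in trays(t): print(*q)
```

```text
[ 0.45209076 -0.34848557  0.13372737] [ 2.10574168e-03 -3.14142804e+00 -3.14610162e-04]
[ 0.6412 -0.0115] 0.1172 0.0919 1.3 sil [ 0.6417 -0.0113] 0.0228 0.0448 14.4
[ 0.6524 -0.1083] 0.1193 0.0899 -3.1 sil [0.73 0.06] 0.0 0.0 0.0
[ 0.6402 -0.2597] 0.19 0.1214 89.6 sil [0.73 0.06] 0.0 0.0 0.0
```

View pics/o5.png

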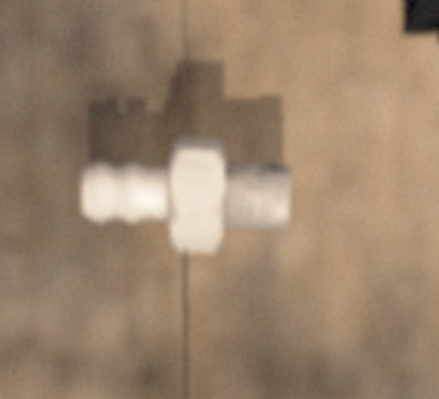

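>>> carry_out(deltas=[0, 0, 0, 1, 0, 0, 0, 1, 0, 0, 0, 1, 0, 0, 0, 1, 0, 0, 0, 1, 0, 0, 0, 1, 0, 0, 0, 1, 0, 0, 0, 1, 0, 0, 0, 1, 0, 0, 0, 1])

```text
time_s: 21.95
tcp_pos: [0.4517, -0.3487, 0.1338]
eef_rot: [-1.077, -2.951, -0.0]
force: [0.5, 0.1, -0.1]
grip_width: 0.0609
finger_force: 0.0
```

>>> carry_out(deltas=[0, 0, 0, 1, 0, 0, 0, 1, 0, 0, 0, 1, 0, 0, 0, 1, 0, 0, 0, 1, 0, 0, 0, 1, 0, 0, 0, 1, 0, 0, 0, 1, 0, 0, 0, 1, 0, 0, 0, 1])

```text
time_s: 23.2
tcp_pos: [0.4517, -0.3487, 0.1338]
eef_rot: [-2.021, -2.405, -0.0]
force: [0.1, -0.1, 0.7]
grip_width: 0.0607
finger_force: 0.0
```

>>> carry_out(deltas=[0, 0, 0, 1, 0, 0, 0, 1, 0, 0, 0, 0.5, 0, 0, 0.48, 0, 0, 0, 0.48, 0, 0, 0, 0.48, 0, 0, 0, 0.48, 0, 0, 0, 0.48, 0, 0, 0, 0, 0, 0, 0, 0, 0])

```text
time_s: 24.45
tcp_pos: [0.4521, -0.3492, 0.0147]
eef_rot: [2.22, 2.222, -0.0]
force: [0.3, 0.3, 0.4]
grip_width: 0.0608
finger_force: 0.0
```

>>> carry_out(deltas=[0, 0, 0, 0, 0, 0, 0, 0, 0, 0, 0, 0, 0, 0, 0, 0, 0, 0, 0, 0, 0, 0, 0, 0, 0, 0, 0, 0, 0, 0, 0, 0, 0, 0, 0, 0, 0, 0, 0, 0], gripper=1)

```text
time_s: 25.7
tcp_pos: [0.4517, -0.3489, 0.014]
eef_rot: [2.221, 2.222, -0.0]
force: [-1.5, 0.3, 4.0]
grip_width: 0.0262
finger_force: 25.0
```

>>> carry_out(deltas=[0, 0, -0.9, 0, 0, 0, -0.9, 0, 0, 0, -0.9, 0, 0, 0, 0, 1, 0, 0, 0, 1, 0, 0, 0, 1, 0, 0, 0, 1, 0, 0, 0, 1, 0, 0, 0, 1, 0, 0, 0, 1])

```text
time_s: 26.95
tcp_pos: [0.4516, -0.3483, 0.1481]
eef_rot: [-2.693, -1.615, -0.0]
force: [-0.7, -0.3, -0.7]
grip_width: 0.0265
finger_force: 25.0
```

>>> carry_out(deltas=[0, 0, 0, 1, 0, 0, 0, 1, 0, 0, 0, 1, 0, 0, 0, 1, 0, 0, 0, 1, 0, 0, 0, 1, 0, 0, 0, 1, 0, 0, 0, 1, 0, 0, 0, 1, 0, 0, 0, 1])

```text
time_s: 28.2
tcp_pos: [0.4516, -0.3483, 0.148]
eef_rot: [-3.083, -0.597, 0.0]
force: [0.1, 0.1, -0.4]
grip_width: 0.0263
finger_force: 25.0
```

>>> carry_out(deltas=[0, 0, 0, 1, 0, 0, 0, 1, 0, 0, 0, 1, 0, 0, 0, 1, 0, 0, 0, 1, 0, 0, 0, 0.1, 0.494, -0.832, 0, 0, 0.494, -0.832, 0, 0, 0.494, -0.832, 0, 0, 0.494, -0.832, 0, 0])

```text
time_s: 29.45
tcp_pos: [0.5463, -0.1781, 0.1486]
eef_rot: [-3.141, -0.047, -0.0]
force: [0.2, -0.0, -0.8]
grip_width: 0.0264
finger_force: 25.0
```

>>> carry_out(deltas=[0.494, -0.832, 0, 0, 0.494, -0.832, 0, 0, 0.494, -0.832, 0, 0, 0.494, -0.832, 0, 0, 0, 0, 0.8, 0, 0, 0, 0.8, 0, 0, 0, 0.6, 0, 0, 0, 0, 0, 0, 0, 0, 0, 0, 0, 0, 0])

```text
time_s: 30.7
tcp_pos: [0.6413, -0.0107, 0.0411]
eef_rot: [3.141, 0.045, 0.006]
force: [-0.4, -0.3, -0.2]
grip_width: 0.0266
finger_force: 25.0
```

Run:
```python
from h import *
print(avg(3),R.from_rotvec(r.state()['eef_rot']).as_matrix()[:2,0])
c=cam("wrist");a=ortho(c,.56,.74,-.37,.09,.005,1700);save(a,"o6.png")
```

```text
(array([ 0.6411, -0.0107,  0.0409]), array([0.0002, 0.    , 0.0002])) [0.9995892  0.02856701]
```

View pics/o6.png

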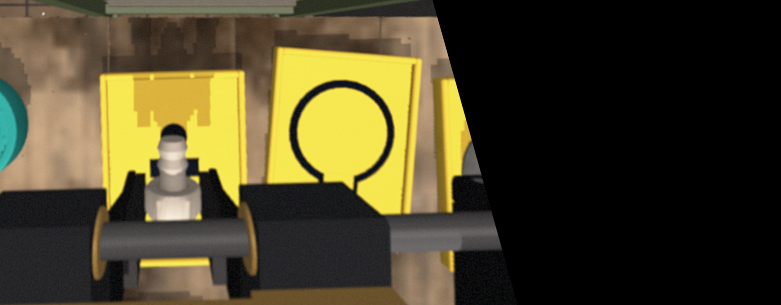

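The picture shows the held fitting at (173,170), above and in line with its silhouette, with the barb tip over the silhouette's round end at (173,130). I lower and release it.

>>> carry_out(deltas=[-0.01, 0, 0.107, 0, 0, 0.01, 0.107, 0, 0, 0, 0.107, 0, 0, 0, 0.107, 0, 0, 0, 0, 0, 0, 0, 0, 0, 0, 0, 0, 0, 0, 0, 0, 0, 0, 0, 0, 0, 0, 0, 0, 0])

```text
time_s: 32.15
tcp_pos: [0.6397, -0.011, 0.0189]
eef_rot: [3.141, 0.045, 0.001]
force: [-4.4, -0.2, 8.3]
grip_width: 0.0262
finger_force: 25.0
```

>>> carry_out(deltas=[0, 0, 0, 0, 0, 0, 0, 0, 0, 0, 0, 0, 0, 0, 0, 0, 0, 0, -0.2, 0, 0, 0, -0.5, 0, 0, 0, -0.7, 0, 0, 0, -0.7, 0, 0, 0, -0.7, 0, 0, 0, 0, 0], gripper=0.4)

```text
time_s: 33.4
tcp_pos: [0.642, -0.0113, 0.1626]
eef_rot: [3.14, 0.045, 0.013]
force: [1.1, 0.5, 1.0]
grip_width: 0.0521
finger_force: 0.0
```

>>> carry_out(deltas=[-0.772, 0.116, 0, 0, -0.772, 0.116, 0, 0, -0.772, 0.116, 0, 0, -0.772, 0.116, 0, 0, -0.772, 0.116, 0, 0, 0, 0, 0, -1, 0, 0, 0, -1, 0, 0, 0, -1, 0, 0, 0, -1, 0, 0, 0, -1], gripper=0.06)

```text
time_s: 34.65
tcp_pos: [0.4465, -0.0453, 0.1567]
eef_rot: [-3.085, -0.593, 0.002]
force: [0.4, -0.6, 0.2]
grip_width: 0.0819
finger_force: 0.0
```

>>> carry_out(deltas=[0, 0, 0, -1, 0, 0, 0, -1, 0, 0, 0, -1, 0, 0, 0, -1, 0, 0, 0, -1, 0, 0, 0, -1, 0, 0, 0, -1, 0, 0, 0, -1, 0, 0, 0, -1, 0, 0, 0, -1])

```text
time_s: 35.9
tcp_pos: [0.4465, -0.0453, 0.1567]
eef_rot: [-2.695, -1.612, 0.001]
force: [-0.4, -0.2, -0.2]
grip_width: 0.0817
finger_force: 0.0
```

>>> carry_out(deltas=[0, 0, 0, -1, 0, 0, 0, -1, 0, 0, 0, -1, 0, 0, 0, -1, 0, 0, 0, -1, 0, 0, 0, -1, 0, 0, 0, -1, 0, 0, 0, -1, 0, 0, 0, -1, 0, 0, 0, -1])

```text
time_s: 37.15
tcp_pos: [0.4466, -0.0453, 0.1567]
eef_rot: [-1.981, -2.437, 0.001]
force: [-0.2, -0.7, -1.0]
grip_width: 0.0819
finger_force: 0.0
```

>>> carry_out(deltas=[0, 0, 0, -0.85, 0, 0, 0, -0.85, 0, 0, 0, -0.85, 0, 0, 0, -0.85, 0, 0, 0.3, 0, 0, 0, 0.3, 0, 0, 0, 0.3, 0, 0, 0, 0, 0, 0, 0, 0, 0, 0, 0, 0, 0])

```text
time_s: 38.4
tcp_pos: [0.4477, -0.0456, 0.1131]
eef_rot: [1.682, 2.652, 0.001]
force: [0.1, -0.1, 0.1]
grip_width: 0.082
finger_force: 0.0
```

Run:
```python
from h import *
print(avg(3),R.from_rotvec(r.state()['eef_rot']).as_matrix()[:2,0])
c=cam("wrist");print(c["origin"],circ(c,.449,-.0455,.024,.062,.05))
a=ortho(c,.40,.50,-.12,.01,.024,4000)
t=cam("top");b=ortho(t,.58,.72,-.37,.05,.015,1200)
print(a.shape,b.shape)
o=np.zeros((600,520,3),np.uint8);o[:400,:520]=a;o[430:430+b.shape[0],:b.shape[1]]=b
save(o,"o7.png")
```

```text
(array([ 0.4477, -0.0456,  0.1131]), array([0., 0., 0.])) [-0.42624243  0.9046087 ]
[0.41446929 0.02532214 0.26798564] [ 0.4489 -0.0452  0.0628]
(399, 520, 3) (168, 504, 3)Traceback (most recent call last):
  File "<stdin>", line 7, in <module>
ValueError: could not broadcast input array from shape (399,520,3) into shape (400,520,3)
```

Run:
```python
from h import *
c=cam("wrist")
a=ortho(c,.40,.50,-.12,.01,.024,4000)
t=cam("top");b=ortho(t,.58,.72,-.37,.05,.015,1200)
o=np.zeros((600,520,3),np.uint8);o[:399,:520]=a;o[430:430+b.shape[0],:b.shape[1]]=b
save(o,"o7.png")
```

```text
(no output)
```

View pics/o7.png

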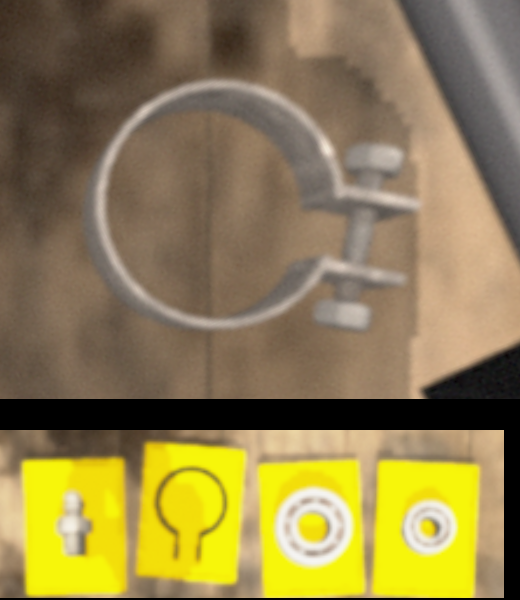

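The clamp band centre is at (220,204), i.e. (0.449,-0.045), with its own y at about 80°. In the lower strip the fitting (73,527), big bearing (313,527) and small bearing (429,527) all sit on their silhouettes. I go down on the clamp.

>>> carry_out(deltas=[0, 0.025, 0, 0.775, 0, 0, 0, 0.775, 0, 0, 0.392, 0, 0, 0, 0.392, 0, 0, 0, 0.392, 0, 0, 0, 0.392, 0, 0, 0, 0.392, 0, 0, 0, 0, 0, 0, 0, 0, 0, 0, 0, 0, 0])

```text
time_s: 40.0
tcp_pos: [0.4491, -0.0452, 0.0155]
eef_rot: [1.823, 2.557, 0.001]
force: [0.0, -0.7, 0.7]
grip_width: 0.0814
finger_force: 0.0
```

>>> carry_out(deltas=[0, 0, 0, 0, 0, 0, 0, 0, 0, 0, 0, 0, 0, 0, 0, 0, 0, 0, 0, 0, 0, 0, 0, 0, 0, 0, 0, 0, 0, 0, 0, 0, 0, 0, 0, 0, 0, 0, 0, 0], gripper=1, force=20)

```text
time_s: 41.25
tcp_pos: [0.4484, -0.045, 0.0147]
eef_rot: [1.823, 2.558, 0.0]
force: [-0.3, 0.1, 4.7]
grip_width: 0.0614
finger_force: 20.0
```

Run:
```python
from h import *
print(avg(3),R.from_rotvec(r.state()['eef_rot']).as_matrix()[:2,0])
```

```text
(array([ 0.4484, -0.045 ,  0.0146]), array([0., 0., 0.])) [-0.32616475  0.94531293]
```

>>> carry_out(deltas=[0, 0, -0.93, 0, 0, 0, -0.93, 0, 0, 0, -0.93, 0, 0, 0, 0, 1, 0, 0, 0, 1, 0, 0, 0, 1, 0, 0, 0, 1, 0, 0, 0, 1, 0, 0, 0, 1, 0, 0, 0, 1])

```text
time_s: 42.65
tcp_pos: [0.4476, -0.0448, 0.153]
eef_rot: [-2.39, -2.037, 0.001]
force: [0.1, -0.5, -1.2]
grip_width: 0.0615
finger_force: 20.0
```

>>> carry_out(deltas=[0, 0, 0, 1, 0, 0, 0, 1, 0, 0, 0, 1, 0, 0, 0, 1, 0, 0, 0, 1, 0, 0, 0, 1, 0, 0, 0, 1, 0, 0, 0, 1, 0, 0, 0, 1, 0, 0, 0, 1])

```text
time_s: 43.9
tcp_pos: [0.4476, -0.0448, 0.153]
eef_rot: [-2.943, -1.097, 0.002]
force: [0.2, 0.4, -1.4]
grip_width: 0.0615
finger_force: 20.0
```

>>> carry_out(deltas=[0, 0, 0, 0.82, 0, 0, 0, 0.82, 0, 0, 0, 0.82, 0, 0, 0, 0.82, 0, 0, 0, 0.82, 0.67, 0.594, 0, 0, 0.67, 0.594, 0, 0, 0.67, 0.594, 0, 0, 0.67, 0.594, 0, 0, 0.67, 0.594, 0, 0])

```text
time_s: 45.15
tcp_pos: [0.6631, -0.1104, 0.1525]
eef_rot: [-3.068, -0.67, 0.003]
force: [0.2, -0.7, -0.2]
grip_width: 0.0614
finger_force: 20.0
```

>>> carry_out(deltas=[0, 0, 0.6, 0, 0, 0, 0.6, 0, 0, 0, 0.5, 0, 0, 0, 0.4, 0, 0, 0, 0, 0, 0, 0, 0, 0, 0, 0, 0, 0, 0, 0, 0, 0, 0, 0, 0, 0, 0, 0, 0, 0])

```text
time_s: 46.4
tcp_pos: [0.6625, -0.1101, 0.0492]
eef_rot: [3.069, 0.67, 0.0]
force: [-0.6, -1.1, -1.4]
grip_width: 0.0611
finger_force: 20.0
```

Run:
```python
from h import *
print(avg(3),R.from_rotvec(r.state()['eef_rot']).as_matrix()[:2,0])
c=cam("wrist");print(c["origin"]);a=ortho(c,.58,.74,-.20,-.03,.045,3500)
t=cam("side");b=cv2.resize(t["img"][230:330,180:380],(600,300))
save(cv2.resize(a,(595,560)),"o8.png")
```

```text
(array([ 0.6624, -0.1101,  0.0491]), array([0.0001, 0.    , 0.0001])) [0.90898126 0.41683698]
[ 0.73435273 -0.07753758  0.20399597]
```

View pics/o8.png

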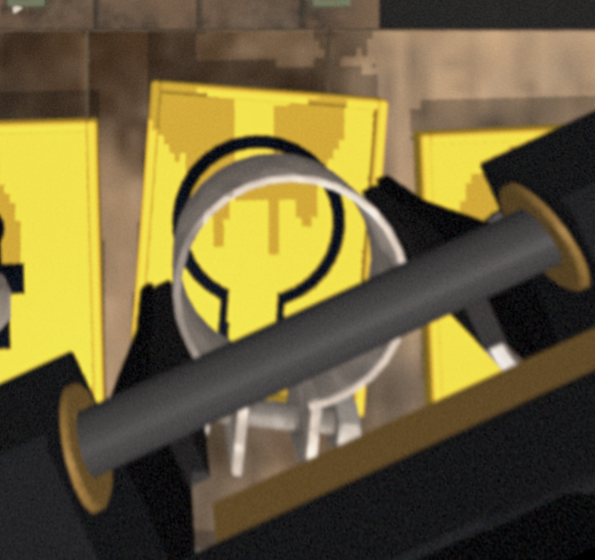

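The ears point along image-down, slightly left ((243,410)→(238,472)), so the clamp's y is about -4.5°, matching its tray. I lower and release it.

>>> carry_out(deltas=[0.01, 0.005, 0.147, 0, 0, 0, 0.147, 0, 0, 0, 0.147, 0, 0, 0, 0.147, 0, 0, 0, 0, 0, 0, 0, 0, 0, 0, 0, 0, 0, 0, 0, 0, 0, 0, 0, 0, 0, 0, 0, 0, 0])

```text
time_s: 47.9
tcp_pos: [0.6629, -0.1101, 0.0196]
eef_rot: [3.069, 0.67, -0.0]
force: [-0.6, -1.0, -1.0]
grip_width: 0.0615
finger_force: 20.0
```

>>> carry_out(deltas=[0, 0, 0, 0, 0, 0, 0, 0, 0, 0, 0, 0, 0, 0, 0, 0, 0, 0, -0.2, 0, 0, 0, -0.5, 0, 0, 0, -0.7, 0, 0, 0, -0.7, 0, 0, 0, -0.9, 0, 0, 0, -0.9, 0], gripper=0.16)

```text
time_s: 49.15
tcp_pos: [0.6628, -0.1101, 0.2168]
eef_rot: [3.069, 0.67, 0.001]
force: [0.6, 0.1, 0.1]
grip_width: 0.0732
finger_force: 0.0
```

>>> carry_out(deltas=[-0.7, 0, -0.9, 0, -0.7, 0, -0.3, 0, -0.7, 0, 0, 0, -0.7, 0, 0, 0, 0, 0, 0, 0, 0, 0, 0, 0, 0, 0, 0, 0, 0, 0, 0, 0, 0, 0, 0, 0, 0, 0, 0, 0])

```text
time_s: 50.4
tcp_pos: [0.5358, -0.1683, 0.2744]
eef_rot: [-3.069, -0.671, 0.0]
force: [-0.2, -1.0, 0.6]
grip_width: 0.0733
finger_force: 0.0
```

Run:
```python
from h import *
c=cam("wrist");a=ortho(c,.57,.73,-.37,.05,.020,1850);save(a,"o9.png")
print(c["origin"]);t=cam("top");save(cv2.resize(ortho(t,.36,.74,-.40,.06,.02,1400),None,fx=1.2,fy=1.1),"o10.png")
print("big",circ(c,.6403,-.2112,.021,.062),"small",circ(c,.640,-.308,.017,.042),"clamp",circ(c,.663,-.11,.029,.062))
```

```text
[ 0.60782375 -0.13575399  0.42940033]
big [ 0.6436 -0.2131  0.0604] small [ 0.6392 -0.3047  0.0436] clamp [ 0.6648 -0.1134  0.0638]
```

View pics/o9.png

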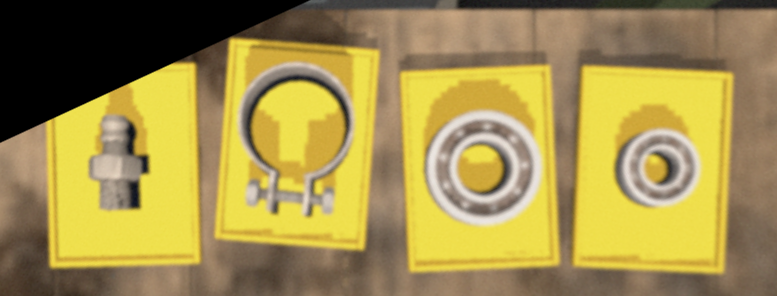

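The final picture shows the fitting (119,163), clamp (297,135), big bearing (484,168) and small bearing (661,170) each flat on its silhouette. By manual edges they are within about 2 mm. I hand in.

```bash
python3 -c "
from cell import job
print(job.close_job())"
```

```text
the job is handed in; nothing more can be done
None
```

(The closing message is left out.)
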